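Seat the measuring-stage top on its cone, groove and flat

ROBOT

A 7-joint arm with a two-finger parallel gripper is mounted at the origin on a cart in front of the work surface, level with it; the furniture and walls round the work are solid. World frame = base frame: x ahead of the robot, y to its left, z up, the work surface at z = 0. Lengths are in mm, angles in rad, forces in N, time in s.
With the tool pointing down it reaches from about 400 to 875 mm from the base axis. Payload 4.4 kg.
Tool frame: the origin (TCP) lies on the centre line of the jaws, within the pads' length; the fingertips stand 11 mm ahead of it and the grasp point (between the pads) lies 8 mm behind it (ctrl.tips_ahead is the distance from the TCP to the fingertips, in mm); z points along the fingers, y is the line along which they close (so a half turn about z gives the same grasp; the last joint's range is limited). The gripper opens to 85 mm and grips with 20 to 120 N. Pads are 22 mm wide; open, the fingers measure 114 mm over their backs; the gripper's body (76 mm by 85 mm) begins 54 mm behind the grasp point. The pads swing forward as they close: fully open they stand 13 mm farther back than shut.
Start: joints at [-1.285, 0.628, 0.038, 1.517, -0.027, 0.996, -0.02], TCP at [223.96, 610.213, 242.313] pointing down, gripper open.
Joint ranges: [-3.06, 3.06], [-0.37, 2.12], [-1.25, 1.32], [0.18, 2.47], [-1.1, 4.24], [0.23, 1.98], [-2.94, 2.94]. Speed limits (rad/s): [2.57, 2.57, 3.14, 3.14, 3.14, 3.14, 3.14].

INTERFACE

Orientations are given as [roll, pitch, yaw] about the fixed x, y, z axes, in that order (R = Rz(yaw) Ry(pitch) Rx(roll)).
In Python, from cell import ctrl, eyes, job gives the robot as it stands. The module is installed in compiled form; this text tells all that it offers.
- The arm moves only by the tool carry_out, never from a script. Its argument "moves" is a list of rows, each an object of numbers: "tx", "ty", "tz": the shift along the tool's x, y, z as a fraction of full scale; "twist": the turn about the tool's z as a fraction of full scale; "fingers": the opening, from 0 (shut) to 1 (fully open). In form: [{"tx": .., "ty": .., "tz": .., "twist": .., "fingers": ..}, ...]. A call has 1 to 12 rows; each row shifts and turns the commanded pose from where the row before left it, along the tool's axes as they then stand; what a row does not reach is not made up. Full scale, the value 1, is 0.3 m for a shift and pi rad for a turn. A row lasts 1/8 s, in which the tool goes at most 62.5 mm and 10.7 degrees, less where a joint would pass 70% of its speed; a pose out of reach is approached as far as the arm can. A call with a number of a shift or a turn outside -1 to 1 is refused whole. A call with a gripper value outside its range is refused whole. The fingers move at their own pace and stop on an object; the grip force is fixed at half the most. Time passes only in rows, so rows that do not move let the fingers close. It gives the time, the measured TCP pose, the force, the opening and the grip force at its end, in the units of the state.
- ctrl.read_state(): the state, without advancing time (a new reading comes with each control period).
- eyes.get_image(name): name is "scene" or "top" or "wrist"; returns a dict with "color" (384x512x3 uint8, blue, green, red), "fovy" (degrees; the focal length in pixels is half the picture's height over the tangent of half this angle, whatever the lens; pixels are square), "cx", "cy" (the principal point, pixels), "world_from_camera" (4x4, takes a point from camera to world coordinates). Camera axes: x right, y up, looking along -z (the intrinsics and any distortion apply to the point x, -y, -z); pixel columns grow to the right and rows downward; lengths in mm; the calibration is good to about 2 mm. A picture is of the moment at which its call begins. There is no depth.
- job.finish_job(): hands the job in; it is judged then, once.
The state is a dict: "clock": time; "qpos": joint angles; "qd": joint speeds; "tau": joint torques, N m; "eef_pos": TCP position; "tool_rot": TCP orientation; "force": force on the tool from outside, world axes, zero at the start; "torque": the same for the moment, N m; "width": finger opening in mm; "gripper_force": force on a finger pad.
Only numpy, scipy, OpenCV 4.12 (cv2) and the standard library are available. Lean on these libraries where they do the work, as an engineer would, in place of code of your own. Each camera call takes 0.05 s, during which the arm holds its last target. There are 200 camera calls.

TASK

Pick the T-shaped stage top up off the bench and settle its three ball feet into the cone, the vee groove and the flat pad of the measuring base, feeling for the cone along the slide because the carriage was left clamped somewhere along its travel. With all three feet fully home, press the top straight down with about 12 N for a moment to bed it, then let go and back away. Be gentle: never load the base with more than 30 N, the weight of the top included, and leave the vee block, the tape roll and the feeler gauge where they are.

Things in the scene. Friction and masses are not known exactly. Their poses are not given: they have to be found in the camera images.
- stage_top: Loose aluminium T-plate on three ball feet, 0.29 to 0.47 kg. Origin under the grip block, level with the balls' undersides; z up. Plate 10 mm thick, upper face 23 mm above the origin. Bar 120 x 28 mm along x, centred at y = -20 mm; stem 28 mm wide along +y to y = 60 mm. When home it has the base's yaw (x along base x), origin 28 mm above the bench.
- grip (a point): Centre of the stage top's grip block (26 mm along the top's x, 34 mm along its y, 36 mm tall), 41 mm above the undersides of the feet: 18 mm below the block's top, 18 mm above the plate. Axes as the stage top. When fully home it stands at (d, -13, 69) mm in the base's axes.
- foot_cone (a point): Centre of the steel ball foot, 14 mm across, that belongs in the cone: at (-46, -20, -34) mm from the grip centre in the top's axes, under one end of the bar. Centre height above the bench: 38 mm while it rides on the rail, 35 mm when home. Held level over the base, the top touches with this foot alone until the foot drops into the cone.
- foot_groove (a point): Centre of the 14 mm ball foot that belongs in the vee groove: at (46, -20, -34) mm from the grip centre in the top's axes, under the other end of the bar. 35 mm above the bench when home.
- foot_flat (a point): Centre of the 14 mm ball foot that belongs on the flat pad: at (0, 46, -34) mm from the grip centre in the top's axes, under the end of the stem. 35 mm above the bench when home.
- base: Measuring base, fixed to the bench: dark steel plate 250 x 130 mm, carrying a bright steel carriage 196 x 98 mm. Origin at the centre of its underside, x along the slide, z up. The carriage is clamped (30 N will not shift it) at an unknown, unreported place d, -20 to +20 mm along base x; cone, groove and pad move with it.
- rail (a point): Fixed point of the base at (0, -33, 31) mm in its axes: mid travel, at the height of the carriage's rail top. The rail is smooth, oiled, 24 mm wide, and runs along base x 96 mm either way from d. In it, on the line through this point along x: the cone at d-46 mm (90 degrees included, mouth 12 mm across) and the 90-degree vee groove, 12 mm wide, from d to d+96 mm.
- pad (a point): Fixed point of the base at (0, 33, 28) mm in its axes: mid travel, at the height of the flat pad's top. The pad is 104 mm along x and 26 mm along y, centred d mm along x from here.
- vee_block: Bystander: ground steel vee block, 57 x 56 x 34 mm, loose on the bench. Origin at the centre of its underside.
- tape_roll: Bystander: roll of masking tape lying flat, 80 mm across, 24 mm high, loose. Origin at the centre of its underside.
- feeler_gauge: Bystander: fanned feeler gauge lying flat, 49 x 109 x 10 mm, loose. Origin at the centre of its underside.

How it is judged:
By the outcome, as a careful person would: the job done as asked, in the order asked, and still so for the second after the job is handed in, with the robot touching nothing.
It also fails if it takes over 72 s, if anything falls off the work surface, if the arm or the gripper's body presses on something with over 40 N, if the wrist force passes 120 N, or if a joint passes its speed limit or range.

## Working session

There is one attempt and no reset: what is moved stays moved. The work goes in short steps, Python scripts to look and compute and a tool call to move; the robot and the scene stay as the last step left them, time stands still between calls to the robot, and variables do not carry over. Pictures are saved under pics/ and viewed, at most 10 in all, crops included, and the job is handed in when it is done.

Besides the shell and the picture viewer there is one more tool, called after "Emit:" in YAML: its name, and indented under it one key for each argument. carry_out: Moves the arm, as the interface text tells. Its arguments: {"type":"object","properties":{"moves":{"type":"array","items":{"type":"object","properties":{"tx":{"type":"number","minimum":-1,"maximum":1},"ty":{"type":"number","minimum":-1,"maximum":1},"tz":{"type":"number","minimum":-1,"maximum":1},"twist":{"type":"number","minimum":-1,"maximum":1},"fingers":{"type":"number"}}}}},"required":["moves"]}

```bash
mkdir -p pics
cat > h.py <<'E'
import numpy as np, cv2
from cell import ctrl, eyes, job
def grab(n,f=None):
    d=eyes.get_image(n)
    if f: cv2.imwrite('pics/'+f,d['color'])
    return d
def ray(d,u,v,z):
    f=d['color'].shape[0]/2/np.tan(np.radians(d['fovy']/2))
    M=np.array(d['world_from_camera']); r=M[:3,:3]@np.array([(u-d['cx'])/f,-(v-d['cy'])/f,-1]); o=M[:3,3]
    return o+r*(z-o[2])/r[2]
def proj(d,p):
    f=d['color'].shape[0]/2/np.tan(np.radians(d['fovy']/2))
    M=np.linalg.inv(np.array(d['world_from_camera'])); c=M[:3,:3]@np.array(p)+M[:3,3]
    return d['cx']+f*c[0]/-c[2], d['cy']-f*c[1]/-c[2]
E
python3 - <<'E'
from h import *
s=ctrl.read_state(); print(s, ctrl.tips_ahead)
ims=[]
for n in ('scene','top'):
    d=grab(n,n+'0.png'); print(n,d['fovy'],d['cx'],d['cy'],np.round(d['world_from_camera'],3).tolist(), [k for k in d])
E
```

```text
{'clock': 0.0, 'qpos': array([-1.28477578,  0.62935405,  0.03842576,  1.5183749 , -0.02700461,
        0.99629181, -0.01997908]), 'qd': array([ 0.00063947,  0.00085398,  0.0001814 ,  0.00022219,  0.00110132,
        0.00140732, -0.00138463]), 'tau': array([-4.61470972e-04, -5.63397825e+01,  1.22626137e+00, -1.93452519e+01,
        1.11175634e-02,  1.05503705e-02, -5.57857632e-06]), 'eef_pos': array([223.74836401, 609.6293408 , 241.38143349]), 'tool_rot': array([-3.13968204e+00,  1.23643003e-05,  2.78980346e+00]), 'force': array([-1.31700502,  0.69416225, -0.19406342]), 'torque': array([-0.02911508,  0.02485486,  0.05868873]), 'gripper_force': 0.0, 'width': 85.46490796686743} 11.0
scene 53.43469798413806 248.20745528574867 190.45393606715422 [[-0.613, 0.506, -0.606, -27.729], [-0.79, -0.389, 0.474, 533.896], [0.004, 0.77, 0.638, 590.348], [0.0, 0.0, 0.0, 1.0]] ['color', 'fovy', 'cx', 'cy', 'world_from_camera']
top 50.01500972711473 261.20936864816196 190.31310690745383 [[0.008, 0.989, -0.15, 374.248], [-1.0, 0.011, 0.017, 153.156], [0.018, 0.15, 0.989, 922.966], [0.0, 0.0, 0.0, 1.0]] ['color', 'fovy', 'cx', 'cy', 'world_from_camera']
```

View pics/top0.png

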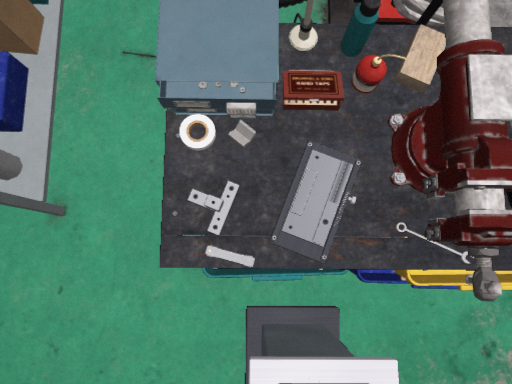

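View pics/scene0.png

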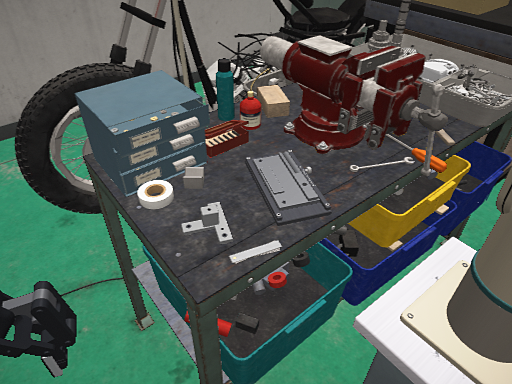

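The top view shows the T-plate near (218,207), the base near (317,202), tape (197,132), vee block (242,132) and feeler gauge (230,257). I'll enlarge both views.

Run:
```python
import cv2,numpy as np
a=cv2.imread('pics/top0.png')[135:265,170:370]; b=cv2.imread('pics/scene0.png')[145:265,170:370]
a=cv2.resize(a,None,fx=4,fy=4,interpolation=cv2.INTER_CUBIC); cv2.imwrite('pics/c1.png',a)
b=cv2.resize(b,None,fx=4,fy=4,interpolation=cv2.INTER_CUBIC); cv2.imwrite('pics/c2.png',b)
```

```text
(no output)
```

View pics/c1.png

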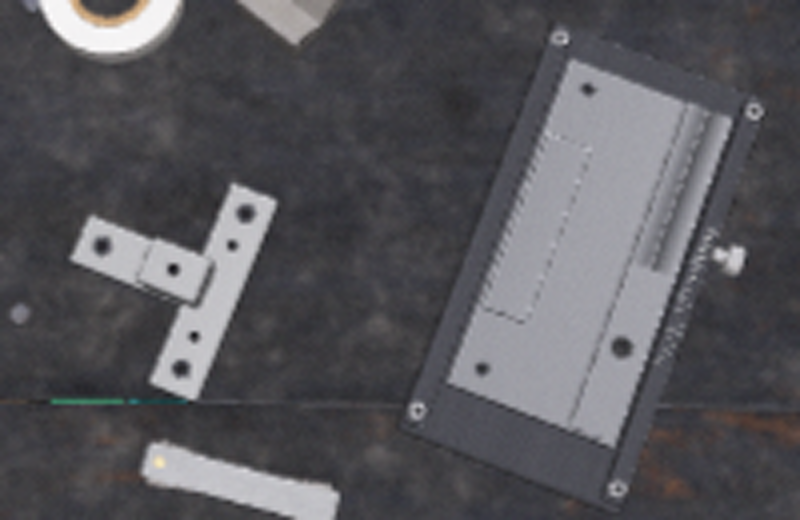

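View pics/c2.png

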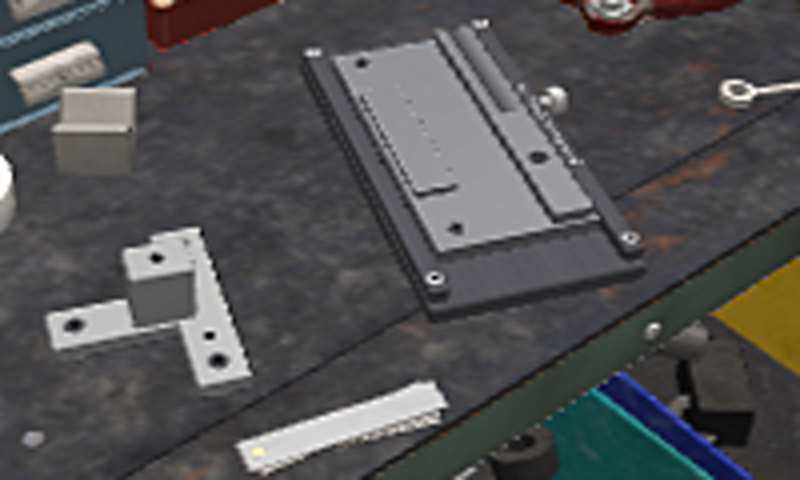

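Everything needed is visible, including the cone (crop pixel (622,347)), so I can compute coarse poses now.

```bash
cat > m.py <<'E'
from h import *
E
python3 - <<'E'
from h import *
t=grab('top'); s=grab('scene')
P=lambda u,v:((u+.5)/4-.5+170,(v+.5)/4-.5+135)
Q=lambda u,v:((u+.5)/4-.5+170,(v+.5)/4-.5+145)
def tri(a,b):
    A=[];B=[]
    for d,p in ((t,a),(s,b)):
        o=np.array(d['world_from_camera'])[:3,3]; r=ray(d,*p,0)-o; r/=np.linalg.norm(r)
        N=np.eye(3)-np.outer(r,r); A.append(N);B.append(N@o)
    return np.round(np.linalg.lstsq(np.vstack(A),np.hstack(B),rcond=None)[0],1)
R=lambda p,z:np.round(ray(t,*P(*p),z),1)
for n,a,b,z in [('groovefoot',(245,213),(185,240),23),('conefoot',(181,369),(218,360),23),('flatfoot',(101,246),(74,325),23),('blocktop',(172,268),(156,258),59),
 ('cone',(622,347),(538,157),31),('grooveend',(714,118),(457,30),31),('scrTL',(560,38),(313,52),15),('scrTR',(754,111),(480,22),15),('scrBL',(417,411),(434,278),15),('scrBR',(617,489),(630,237),15),('padTL',(553,134),(365,95),28)]:
    print(n,R(a,z),tri(P(*a),Q(*b)), np.round(ray(s,*Q(*b),z),1))
print(np.round(ray(t,163,150,0)),np.round(ray(t,230,257,0)), np.round(ray(t,275,100,100)))
E
```

```text
groovefoot [515.7 205.   23. ] [513.9 203.3  26.7] [516.  199.8  23. ]
conefoot [429.4 238.2  23. ] [429.4 238.2  23.1] [429.5 238.1  23. ]
flatfoot [496.5 283.8  23. ] [496.3 283.5  23. ] [496.1 283.3  23. ]
blocktop [480.3 240.8  59. ] [480.1 240.6  58.3] [479.1 240.7  59. ]
cone [443.1  -1.5  31. ] [443.2  -1.5  30.3] [442.7  -0.7  31. ]
grooveend [570.8 -54.6  31. ] [571.8 -54.3  29.5] [570.8 -52.   31. ]
scrTL [619.8  28.5  15. ] [618.2  29.8  22. ] [626.4  23.9  15. ]
scrTR [578.7 -81.2  15. ] [577.  -79.   23.1] [585.7 -87.7  15. ]
scrBL [408.1 109.1  15. ] [408.1 109.7  22.7] [414.3 104.2  15. ]
scrBR [ 3.667e+02 -3.000e-01  1.500e+01] [366.7   0.9  22.6] [372.   -6.4  15. ]
padTL [561.3  34.7  28. ] [562.2  33.3  21.7] [555.1  38.4  28. ]
[605. 363.   0.] [365. 205.   0.] [691. 112. 100.]
```

Emit:
carry_out:
  moves:
    - {"tx":-0.102,"ty":-0.072,"fingers":1}
    - {"tx":-0.102,"ty":-0.072,"fingers":1}
    - {"tx":-0.102,"ty":-0.072,"fingers":1}
    - {"tx":-0.102,"ty":-0.072,"fingers":1}
    - {"tx":-0.102,"ty":-0.072,"fingers":1}
    - {"tx":-0.102,"ty":-0.072,"fingers":1}
    - {"tx":-0.102,"ty":-0.072,"fingers":1}
    - {"tx":-0.102,"ty":-0.072,"fingers":1}
    - {"tx":-0.102,"ty":-0.072,"fingers":1}
    - {"tx":-0.102,"ty":-0.072,"fingers":1}
    - {"tx":-0.102,"ty":-0.072,"fingers":1}
    - {"tx":-0.102,"ty":-0.072,"fingers":1}

```text
validation failed for argument at $.mo...
```

Emit:
carry_out:
  moves:
    - {"twist":0.056,"fingers":1}
    - {"twist":0.056,"fingers":1}
    - {"twist":0.056,"fingers":1}
    - {"twist":0.056,"fingers":1}
    - {"twist":0.056,"fingers":1}
    - {"twist":0.056,"fingers":1}
    - {"twist":0.056,"fingers":1}
    - {"twist":0.056,"fingers":1}
    - {"twist":0.056,"fingers":1}
    - {"fingers":1}

```text
validation failed for argument at $.mo...
```

```bash
cat >> h.py <<'E'
def delta(x,y,z,yaw=None):
    "fractions in tool axes (tool pointing down) to reach TCP x,y,z,yaw"
    s=ctrl.read_state(); p=s['eef_pos']; a=s['tool_rot'][2]; dx,dy=x-p[0],y-p[1]
    o=dict(tx=(dx*np.cos(a)+dy*np.sin(a))/300,ty=(dx*np.sin(a)-dy*np.cos(a))/300,tz=(p[2]-z)/300)
    if yaw is not None: o['twist']=((a-yaw+np.pi)%(2*np.pi)-np.pi)/np.pi
    print('t',s['clock'],'pos',np.round(p,2),'rot',np.round(s['tool_rot'],4),'F',np.round(s['force'],2),'T',np.round(s['torque'],2),'w',round(s['width'],1),'g',round(s['gripper_force'],1)); print({k:round(float(v),4) for k,v in o.items()})
E
python3 - <<'E'
from h import *
delta(480,240.5,140,1.204); print(ctrl.read_state()['qpos'])
d=grab('wrist','w1.png'); print(d['fovy'],np.round(d['world_from_camera'],2).tolist())
for n,p in [('groove',(515.7,205,23)),('cone',(429.4,238.2,23)),('flat',(496.4,283.6,23)),('block',(480,240.5,59))]: print(n,np.round(proj(d,p),1))
E
```

```text
t 0.2 pos [223.82 609.87 241.75] rot [-3.1404  0.      2.7898] F [ 0.47 -0.16  0.64] T [ 0.01  0.01 -0.  ] w 85.8 g 0.0
{'tx': -1.2259, 'ty': -0.8616, 'tz': 0.3392, 'twist': 0.5048}
[-1.28482411  0.62898517  0.03846985  1.51796687 -0.02698635  0.99632385
 -0.01998612]
68.03364725420283 [[0.35, -0.9, -0.27, 154.63], [0.94, 0.33, 0.1, 636.09], [-0.0, -0.29, 0.96, 373.43], [0.0, 0.0, 0.0, 1.0]]
groove [ 83.4 405.1]
cone [ 74.4 362.2]
flat [119.8 384.8]
block [ 78.8 407.2]
```

View pics/w1.png

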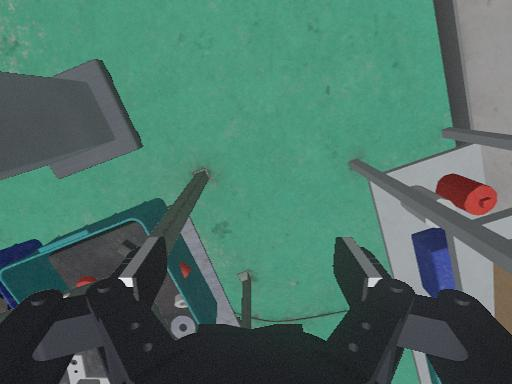

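The wrist view shows the floor only, because the arm has not moved and the call was refused. I'll retry with all the fields filled in.

Emit:
carry_out:
  moves:
    - {"tx":-0.102,"ty":-0.072,"tz":0.0,"twist":0.0,"fingers":1.0}

```text
clock: 0.38
eef_pos: [242.5, 581.4, 241.8]
tool_rot: [3.141, -0.002, 2.795]
force: [0.7, -0.2, 0.1]
width: 85.2
gripper_force: 0.0
```

Emit:
carry_out:
  moves:
    - {"tx":-0.102,"ty":-0.072,"tz":0.0,"twist":0.0,"fingers":1.0}
    - {"tx":-0.102,"ty":-0.072,"tz":0.0,"twist":0.0,"fingers":1.0}
    - {"tx":-0.102,"ty":-0.072,"tz":0.0,"twist":0.0,"fingers":1.0}
    - {"tx":-0.102,"ty":-0.072,"tz":0.0,"twist":0.0,"fingers":1.0}
    - {"tx":-0.102,"ty":-0.072,"tz":0.0,"twist":0.0,"fingers":1.0}
    - {"tx":-0.102,"ty":-0.072,"tz":0.0,"twist":0.0,"fingers":1.0}
    - {"tx":-0.102,"ty":-0.072,"tz":0.0,"twist":0.0,"fingers":1.0}
    - {"tx":-0.102,"ty":-0.072,"tz":0.0,"twist":0.0,"fingers":1.0}
    - {"tx":-0.102,"ty":-0.072,"tz":0.0,"twist":0.0,"fingers":1.0}
    - {"tx":-0.102,"ty":-0.072,"tz":0.0,"twist":0.0,"fingers":1.0}
    - {"tx":-0.102,"ty":-0.072,"tz":0.0,"twist":0.0,"fingers":1.0}

```text
clock: 1.75
eef_pos: [480.0, 239.3, 242.4]
tool_rot: [3.141, 0.0, 2.79]
force: [0.9, -0.2, -0.5]
width: 85.5
gripper_force: 0.0
```

Emit:
carry_out:
  moves:
    - {"tx":0.0,"ty":0.0,"tz":0.0,"twist":0.056,"fingers":1.0}
    - {"tx":0.0,"ty":0.0,"tz":0.0,"twist":0.056,"fingers":1.0}
    - {"tx":0.0,"ty":0.0,"tz":0.0,"twist":0.056,"fingers":1.0}
    - {"tx":0.0,"ty":0.0,"tz":0.0,"twist":0.056,"fingers":1.0}
    - {"tx":0.0,"ty":0.0,"tz":0.0,"twist":0.056,"fingers":1.0}
    - {"tx":0.0,"ty":0.0,"tz":0.0,"twist":0.056,"fingers":1.0}
    - {"tx":0.0,"ty":0.0,"tz":0.0,"twist":0.056,"fingers":1.0}
    - {"tx":0.0,"ty":0.0,"tz":0.0,"twist":0.056,"fingers":1.0}
    - {"tx":0.0,"ty":0.0,"tz":0.0,"twist":0.056,"fingers":1.0}
    - {"tx":0.0,"ty":0.0,"tz":0.0,"twist":0.0,"fingers":1.0}

```text
clock: 3.0
eef_pos: [479.2, 240.5, 242.2]
tool_rot: [3.142, 0.0, 1.209]
force: [0.0, -0.2, -0.9]
width: 85.4
gripper_force: 0.0
```

Run:
```python
from h import *
delta(480,240.5,140,1.204); print(ctrl.read_state()['qpos'])
d=grab('wrist','w1.png'); print(d['fovy'],np.round(d['world_from_camera'],2).tolist())
for n,p in [('groove',(515.7,205,23)),('cone',(429.4,238.2,23)),('flat',(496.4,283.6,23)),('block',(480,240.5,59)),('bcone',(443.2,-1.5,31))]: print(n,np.round(proj(d,p),1))
```

```text
t 3.0 pos [479.18 240.5  242.18] rot [3.1415e+00 5.0000e-04 1.2086e+00] F [ 0.01 -0.18 -0.88] T [-0.02  0.05  0.01] w 85.4 g 0.0
{'tx': 0.001, 'ty': 0.0026, 'tz': 0.3406, 'twist': 0.0015}
[-0.85102512  0.50746559  0.49791525  1.84513088 -0.30896637  0.86634586
 -0.56580459]
68.03364725420283 [[0.93, 0.34, 0.1, 505.54], [-0.36, 0.89, 0.27, 310.29], [-0.0, -0.29, 0.96, 373.84], [0.0, 0.0, 0.0, 1.0]]
groove [286.6 178.5]
cone [214.2 178.3]
flat [250.7 125.3]
block [250.7 169.4]
bcone [285.5 323.3]
```

View pics/w1.png

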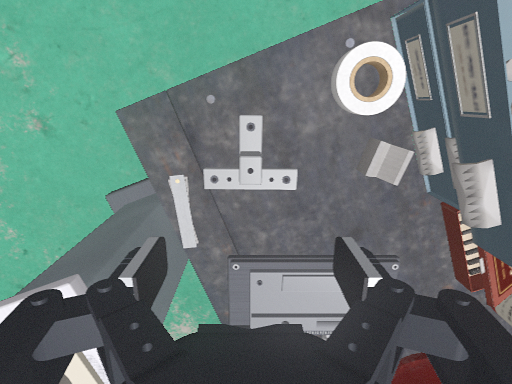

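The wrist view agrees with the prediction: the holes are at (213,179), (287,179) and (251,127), and the block is at (250,170), all within about 1-2 px. I'll descend.

Emit:
carry_out:
  moves:
    - {"tx":0.001,"ty":0.003,"tz":0.1,"twist":0.0015,"fingers":1.0}
    - {"tx":0.0,"ty":0.0,"tz":0.12,"twist":0.0,"fingers":1.0}
    - {"tx":0.0,"ty":0.0,"tz":0.12,"twist":0.0,"fingers":1.0}
    - {"tx":0.0,"ty":0.0,"tz":0.12,"twist":0.0,"fingers":1.0}
    - {"tx":0.0,"ty":0.0,"tz":0.1,"twist":0.0,"fingers":1.0}
    - {"tx":0.0,"ty":0.0,"tz":0.06,"twist":0.0,"fingers":1.0}
    - {"tx":0.0,"ty":0.0,"tz":0.04,"twist":0.0,"fingers":1.0}
    - {"tx":0.0,"ty":0.0,"tz":0.01,"twist":0.0,"fingers":1.0}
    - {"tx":0.0,"ty":0.0,"tz":0.0,"twist":0.0,"fingers":1.0}

```text
clock: 4.18
eef_pos: [480.7, 240.4, 41.7]
tool_rot: [3.141, -0.001, 1.202]
force: [-0.1, 0.5, 1.2]
width: 85.0
gripper_force: 0.0
```

Emit:
carry_out:
  moves:
    - {"tx":0.0,"ty":0.0,"tz":0.007,"twist":0.0,"fingers":1.0}
    - {"tx":0.0,"ty":0.0,"tz":0.0,"twist":0.0,"fingers":0.0}
    - {"tx":0.0,"ty":0.0,"tz":0.0,"twist":0.0,"fingers":0.0}
    - {"tx":0.0,"ty":0.0,"tz":0.0,"twist":0.0,"fingers":0.0}
    - {"tx":0.0,"ty":0.0,"tz":0.0,"twist":0.0,"fingers":0.0}
    - {"tx":0.0,"ty":0.0,"tz":0.0,"twist":0.0,"fingers":0.0}
    - {"tx":0.0,"ty":0.0,"tz":0.0,"twist":0.0,"fingers":0.0}
    - {"tx":0.0,"ty":0.0,"tz":0.0,"twist":0.0,"fingers":0.0}

```text
clock: 5.18
eef_pos: [480.6, 240.4, 39.4]
tool_rot: [3.141, -0.001, 1.202]
force: [0.1, 0.5, 5.1]
width: 25.6
gripper_force: 59.7
```

Emit:
carry_out:
  moves:
    - {"tx":0.0,"ty":0.0,"tz":-0.02,"twist":0.0,"fingers":0.0}
    - {"tx":0.0,"ty":0.0,"tz":-0.06,"twist":0.0,"fingers":0.0}
    - {"tx":0.0,"ty":0.0,"tz":-0.08,"twist":0.0,"fingers":0.0}
    - {"tx":0.0,"ty":0.0,"tz":-0.08,"twist":0.0,"fingers":0.0}
    - {"tx":0.0,"ty":0.0,"tz":-0.06,"twist":0.0,"fingers":0.0}
    - {"tx":0.0,"ty":0.0,"tz":0.0,"twist":0.0,"fingers":0.0}
    - {"tx":0.0,"ty":0.0,"tz":0.0,"twist":0.0,"fingers":0.0}
    - {"tx":0.0,"ty":0.0,"tz":0.0,"twist":0.0,"fingers":0.0}

```text
clock: 6.18
eef_pos: [479.5, 240.0, 128.2]
tool_rot: [-3.14, 0.002, 1.202]
force: [0.7, -0.0, -3.7]
width: 25.3
gripper_force: 59.5
```

Run:
```python
from h import *
delta(493.3,0.9,129,1.208)
d=grab('wrist','w2.png')
for n,p in [('screwTL',(618.2,29.8,22.6)),('screwBL',(408.1,109.7,22.6)),('grip',(493.3,.9,69))]: print(n,np.round(proj(d,p),1))
s=ctrl.read_state();p=s['eef_pos'];a=1.204-np.pi/2;X=np.array([np.cos(a),np.sin(a),0]);Y=np.array([-np.sin(a),np.cos(a),0]);o=p-[0,0,39.4]
for n,q in [('cone',(-46,-20)),('groove',(46,-20)),('flat',(0,46))]: print(n,np.round(proj(d,o+X*q[0]+Y*q[1]+[0,0,23]),1))
```

```text
t 6.175 pos [479.51 240.   128.18] rot [-3.1401e+00  1.6000e-03  1.2017e+00] F [ 0.66 -0.01 -3.7 ] T [0.02 0.   0.01] w 25.3 g 59.5
{'tx': -0.7268, 'ty': 0.3304, 'tz': -0.0027, 'twist': -0.002}
screwTL [451.  326.1]
screwBL [231.2 327. ]
grip [355.7 425.7]
cone [173.2 267.3]
groove [328. 267.]
flat [250.3 157.6]
```

View pics/w2.png

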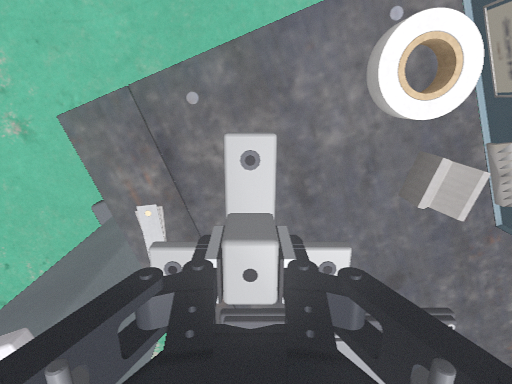

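The stage is held as predicted, with holes at (173,268), (328,268) and (250,159). I'll carry it over the base.

Emit:
carry_out:
  moves:
    - {"tx":-0.06,"ty":0.027,"tz":0.0,"twist":-0.002,"fingers":0.0}
    - {"tx":-0.073,"ty":0.033,"tz":0.0,"twist":0.0,"fingers":0.0}
    - {"tx":-0.073,"ty":0.033,"tz":0.0,"twist":0.0,"fingers":0.0}
    - {"tx":-0.073,"ty":0.033,"tz":0.0,"twist":0.0,"fingers":0.0}
    - {"tx":-0.073,"ty":0.033,"tz":0.0,"twist":0.0,"fingers":0.0}
    - {"tx":-0.073,"ty":0.033,"tz":0.0,"twist":0.0,"fingers":0.0}
    - {"tx":-0.073,"ty":0.033,"tz":0.0,"twist":0.0,"fingers":0.0}
    - {"tx":-0.073,"ty":0.033,"tz":0.0,"twist":0.0,"fingers":0.0}
    - {"tx":-0.073,"ty":0.033,"tz":0.0,"twist":0.0,"fingers":0.0}
    - {"tx":-0.06,"ty":0.027,"tz":0.0,"twist":0.0,"fingers":0.0}
    - {"tx":-0.023,"ty":0.012,"tz":0.0,"twist":0.0,"fingers":0.0}
    - {"tx":0.0,"ty":0.0,"tz":0.0,"twist":0.0,"fingers":0.0}

```text
clock: 7.72
eef_pos: [495.3, 1.1, 129.0]
tool_rot: [-3.141, 0.0, 1.207]
force: [-0.8, -0.9, -3.6]
width: 25.4
gripper_force: 59.4
```

Run:
```python
from h import *
delta(493.3,0.9,80,1.208)
d=grab('wrist','w3.png')
for n,p in [('TL',(618.2,29.8,22.6)),('BL',(408.1,109.7,22.6)),('TR',(577,-79,22.6)),('BR',(366.7,.9,22.6)),('cone',(443.2,-1.5,31))]: print(n,np.round(proj(d,p),1))
```

```text
t 7.725 pos [495.27   1.13 128.96] rot [-3.1411  0.      1.2072] F [-0.84 -0.9  -3.62] T [ 0.08 -0.03 -0.01] w 25.4 g 59.4
{'tx': -0.0031, 'ty': -0.0059, 'tz': 0.1632, 'twist': -0.0003}
TL [380.2 106.2]
BL [101.  106.5]
TR [363.8 237.2]
BR [120.3 237.5]
cone [195.3 215.8]
```

View pics/w3.png

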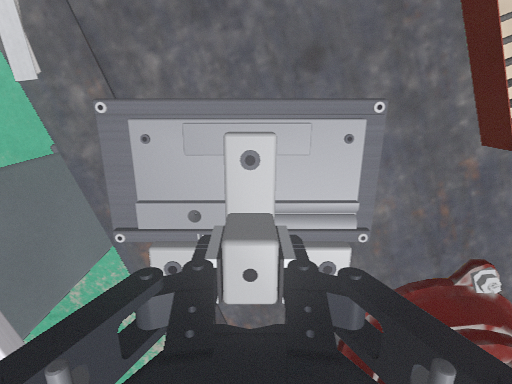

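The screws at (379,107), (100,107), (363,238), (120,238) and the cone at (194,216) all lie within 1 px of the prediction. So d is about 5.5 mm. I'll correct by about 2 mm and come down.

Emit:
carry_out:
  moves:
    - {"tx":-0.003,"ty":-0.007,"tz":0.02,"twist":0.0,"fingers":0.0}
    - {"tx":0.0,"ty":0.0,"tz":0.05,"twist":0.0,"fingers":0.0}
    - {"tx":0.0,"ty":0.0,"tz":0.05,"twist":0.0,"fingers":0.0}
    - {"tx":0.0,"ty":0.0,"tz":0.035,"twist":0.0,"fingers":0.0}
    - {"tx":0.0,"ty":0.0,"tz":0.02,"twist":0.0,"fingers":0.0}
    - {"tx":0.0,"ty":0.0,"tz":0.0,"twist":0.0,"fingers":0.0}
    - {"tx":0.0,"ty":0.0,"tz":0.0,"twist":0.0,"fingers":0.0}

```text
clock: 8.65
eef_pos: [493.3, 1.1, 77.0]
tool_rot: [3.141, -0.0, 1.208]
force: [-0.1, -0.1, -3.3]
width: 25.0
gripper_force: 59.4
```

Run:
```python
from h import *
delta(493.0,1.0,71,1.208)
```

```text
t 8.65 pos [493.34   1.1   76.95] rot [ 3.1410e+00 -2.0000e-04  1.2078e+00] F [-0.14 -0.07 -3.29] T [ 0.03 -0.02  0.02] w 25.0 g 59.4
{'tx': -0.0007, 'ty': -0.0009, 'tz': 0.0198, 'twist': -0.0}
```

Emit:
carry_out:
  moves:
    - {"tx":0.0,"ty":0.0,"tz":0.008,"twist":0.0,"fingers":0.0}
    - {"tx":0.0,"ty":0.0,"tz":0.008,"twist":0.0,"fingers":0.0}
    - {"tx":0.0,"ty":0.0,"tz":0.004,"twist":0.0,"fingers":0.0}
    - {"tx":0.0,"ty":0.0,"tz":0.0,"twist":0.0,"fingers":0.0}
    - {"tx":0.0,"ty":0.0,"tz":0.0,"twist":0.0,"fingers":0.0}

```text
clock: 9.28
eef_pos: [493.1, 1.2, 70.7]
tool_rot: [3.142, -0.0, 1.208]
force: [-0.5, 0.4, -3.0]
width: 25.2
gripper_force: 59.4
```

Emit:
carry_out:
  moves:
    - {"tx":0.0,"ty":0.0,"tz":0.003,"twist":0.0,"fingers":0.0}
    - {"tx":0.0,"ty":0.0,"tz":0.0,"twist":0.0,"fingers":0.0}
    - {"tx":0.0,"ty":0.0,"tz":0.0,"twist":0.0,"fingers":0.0}

```text
clock: 9.65
eef_pos: [493.0, 1.2, 69.8]
tool_rot: [-3.142, 0.0, 1.208]
force: [0.1, -0.1, -3.7]
width: 25.2
gripper_force: 59.4
```

Emit:
carry_out:
  moves:
    - {"tx":0.0,"ty":0.0,"tz":0.003,"twist":0.0,"fingers":0.0}
    - {"tx":0.0,"ty":0.0,"tz":0.0,"twist":0.0,"fingers":0.0}
    - {"tx":0.0,"ty":0.0,"tz":0.0,"twist":0.0,"fingers":0.0}

```text
clock: 10.02
eef_pos: [493.0, 1.2, 68.9]
tool_rot: [-3.141, 0.0, 1.208]
force: [-0.6, -1.1, -3.8]
width: 25.3
gripper_force: 59.3
```

The top is already below riding height with no contact force, so the foot is entering the cone.

Emit:
carry_out:
  moves:
    - {"tx":0.0,"ty":0.0,"tz":0.002,"twist":0.0,"fingers":0.0}
    - {"tx":0.0,"ty":0.0,"tz":0.0,"twist":0.0,"fingers":0.0}
    - {"tx":0.0,"ty":0.0,"tz":0.0,"twist":0.0,"fingers":0.0}

```text
clock: 10.4
eef_pos: [493.1, 1.3, 68.3]
tool_rot: [-3.142, -0.0, 1.208]
force: [0.7, 0.6, -2.6]
width: 25.2
gripper_force: 59.4
```

Emit:
carry_out:
  moves:
    - {"tx":0.0,"ty":0.0,"tz":0.002,"twist":0.0,"fingers":0.0}
    - {"tx":0.0,"ty":0.0,"tz":0.0,"twist":0.0,"fingers":0.0}
    - {"tx":0.0,"ty":0.0,"tz":0.0,"twist":0.0,"fingers":0.0}

```text
clock: 10.78
eef_pos: [493.1, 1.6, 67.8]
tool_rot: [-3.142, -0.001, 1.208]
force: [0.7, 3.2, -0.4]
width: 25.3
gripper_force: 59.9
```

Run:
```python
from h import *
delta(493.0,1.0,67,1.208)
```

```text
t 10.775 pos [493.13   1.59  67.84] rot [-3.1415e+00 -6.0000e-04  1.2082e+00] F [ 0.72  3.18 -0.39] T [ 0.55  0.16 -0.02] w 25.3 g 59.9
{'tx': -0.002, 'ty': 0.0003, 'tz': 0.0028, 'twist': 0.0001}
```

Emit:
carry_out:
  moves:
    - {"tx":0.002,"ty":0.0,"tz":0.0,"twist":0.0,"fingers":0.0}
    - {"tx":0.0,"ty":0.0,"tz":0.001,"twist":0.0,"fingers":0.0}
    - {"tx":0.0,"ty":0.0,"tz":0.0,"twist":0.0,"fingers":0.0}
    - {"tx":0.0,"ty":0.0,"tz":0.0,"twist":0.0,"fingers":0.0}

```text
clock: 11.28
eef_pos: [493.2, 1.8, 67.6]
tool_rot: [-3.141, -0.0, 1.208]
force: [-0.7, 2.2, 4.5]
width: 25.1
gripper_force: 60.4
```

Run:
```python
from h import *
delta(493.0,1.0,67,1.208)
```

```text
t 11.275 pos [493.22   1.83  67.57] rot [-3.1415e+00 -2.0000e-04  1.2080e+00] F [-0.74  2.19  4.51] T [ 0.51  0.43 -0.05] w 25.1 g 60.4
{'tx': -0.0028, 'ty': 0.0003, 'tz': 0.0019, 'twist': 0.0}
```

Emit:
carry_out:
  moves:
    - {"tx":0.002,"ty":0.0,"tz":0.0,"twist":0.0,"fingers":0.0}
    - {"tx":0.0,"ty":0.0,"tz":0.0,"twist":0.0,"fingers":0.0}
    - {"tx":0.0,"ty":0.0,"tz":0.0,"twist":0.0,"fingers":0.0}

```text
clock: 11.65
eef_pos: [493.2, 1.9, 67.5]
tool_rot: [-3.141, 0.0, 1.208]
force: [-1.4, 0.5, 4.9]
width: 25.0
gripper_force: 60.5
```

Run:
```python
from h import *
delta(493.0,1.0,67,1.208)
```

```text
t 11.65 pos [493.23   1.93  67.5 ] rot [-3.1414e+00  4.0000e-04  1.2077e+00] F [-1.38  0.51  4.92] T [0.22 0.58 0.06] w 25.0 g 60.5
{'tx': -0.0032, 'ty': 0.0004, 'tz': 0.0017, 'twist': -0.0001}
```

Emit:
carry_out:
  moves:
    - {"tx":0.0005,"ty":-0.002,"tz":0.0,"twist":0.0,"fingers":0.0}
    - {"tx":0.0,"ty":0.0,"tz":0.0,"twist":0.0,"fingers":0.0}
    - {"tx":0.0,"ty":0.0,"tz":0.0,"twist":0.0,"fingers":0.0}

```text
clock: 12.02
eef_pos: [493.1, 2.0, 67.5]
tool_rot: [3.141, 0.001, 1.208]
force: [-1.2, -1.8, 6.2]
width: 25.4
gripper_force: 60.4
```

Run:
```python
from h import *
delta(493.0,1.0,67,1.208)
```

```text
t 12.025 pos [493.13   2.02  67.47] rot [3.1409e+00 5.0000e-04 1.2076e+00] F [-1.25 -1.82  6.24] T [-0.27  0.36 -0.  ] w 25.4 g 60.4
{'tx': -0.0033, 'ty': 0.0008, 'tz': 0.0016, 'twist': -0.0001}
```

Emit:
carry_out:
  moves:
    - {"tx":0.0,"ty":0.0,"tz":0.0008,"twist":0.0,"fingers":0.0}
    - {"tx":0.0,"ty":0.0,"tz":0.0,"twist":0.0,"fingers":0.0}
    - {"tx":0.0,"ty":0.0,"tz":0.0,"twist":0.0,"fingers":0.0}

```text
clock: 12.4
eef_pos: [493.2, 2.1, 67.5]
tool_rot: [3.141, 0.0, 1.208]
force: [-1.3, -1.2, 8.0]
width: 25.0
gripper_force: 61.0
```

Run:
```python
from h import *
delta(493.0,1.0,67,1.208)
```

```text
t 12.4 pos [493.17   2.06  67.45] rot [3.1408e+00 3.0000e-04 1.2076e+00] F [-1.28 -1.24  7.95] T [-0.23  0.53 -0.  ] w 25.0 g 61.0
{'tx': -0.0035, 'ty': 0.0007, 'tz': 0.0015, 'twist': -0.0001}
```

z has stopped at 67.45 (home is 67.4), level, with lateral force near zero: seated. I'll press to 12 N.

Emit:
carry_out:
  moves:
    - {"tx":-0.001,"ty":-0.001,"tz":0.001,"twist":0.0,"fingers":0.0}
    - {"tx":0.0,"ty":0.0,"tz":0.0008,"twist":0.0,"fingers":0.0}
    - {"tx":0.0,"ty":0.0,"tz":0.0,"twist":0.0,"fingers":0.0}
    - {"tx":0.0,"ty":0.0,"tz":0.0,"twist":0.0,"fingers":0.0}

```text
clock: 12.9
eef_pos: [493.2, 2.0, 67.4]
tool_rot: [3.14, -0.0, 1.208]
force: [-0.4, -0.2, 12.2]
width: 24.8
gripper_force: 61.6
```

Run:
```python
from h import *
delta(493.0,1.0,67,1.208)
d=grab('scene','s2.png'); cv2.imwrite('pics/c3.png',cv2.resize(d['color'][120:270,200:400],None,fx=4,fy=4,interpolation=cv2.INTER_CUBIC))
```

```text
t 12.9 pos [493.18   2.02  67.41] rot [ 3.1401e+00 -4.0000e-04  1.2075e+00] F [-0.39 -0.25 12.2 ] T [-0.12  0.73 -0.  ] w 24.8 g 61.6
{'tx': -0.0034, 'ty': 0.0006, 'tz': 0.0014, 'twist': -0.0002}
```

View pics/c3.png

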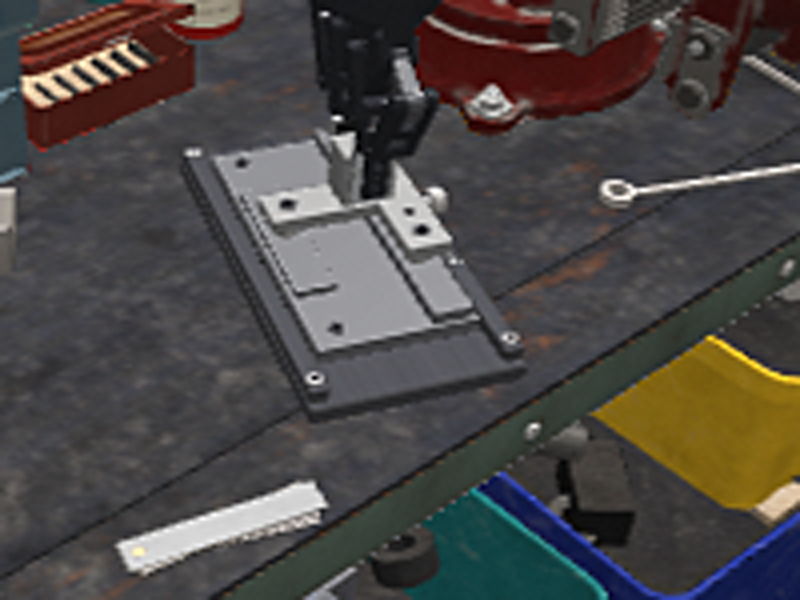

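The force is straight down at 12.2 N, but the moment puts the load mostly on the cone foot. I'll unload, release so the top settles freely on all three feet, then bed it through the block's centre.

Emit:
carry_out:
  moves:
    - {"tx":0.0,"ty":0.0,"tz":-0.0025,"twist":0.0,"fingers":0.0}
    - {"tx":0.0,"ty":0.0,"tz":0.0,"twist":0.0,"fingers":0.0}
    - {"tx":0.0,"ty":0.0,"tz":0.0,"twist":0.0,"fingers":1.0}
    - {"tx":0.0,"ty":0.0,"tz":0.0,"twist":0.0,"fingers":1.0}
    - {"tx":0.0,"ty":0.0,"tz":0.0,"twist":0.0,"fingers":1.0}
    - {"tx":0.0,"ty":0.0,"tz":0.0,"twist":0.0,"fingers":1.0}
    - {"tx":0.0,"ty":0.0,"tz":0.0,"twist":0.0,"fingers":1.0}

```text
clock: 13.82
eef_pos: [492.6, 2.5, 67.3]
tool_rot: [-3.142, 0.0, 1.208]
force: [0.4, -0.6, -0.6]
width: 85.3
gripper_force: 0.0
```

Run:
```python
from h import *
delta(493.1,2.0,115,1.208)
```

```text
t 13.825 pos [492.56   2.48  67.34] rot [-3.1415  0.      1.208 ] F [ 0.44 -0.58 -0.62] T [ 0.02 -0.04 -0.04] w 85.3 g 0.0
{'tx': -0.0009, 'ty': 0.0023, 'tz': -0.1589, 'twist': -0.0}
```

Emit:
carry_out:
  moves:
    - {"tx":0.0,"ty":0.0,"tz":-0.04,"twist":0.0,"fingers":1.0}
    - {"tx":0.0,"ty":0.0,"tz":-0.07,"twist":0.0,"fingers":1.0}
    - {"tx":0.0,"ty":0.0,"tz":-0.06,"twist":0.0,"fingers":1.0}
    - {"tx":-0.001,"ty":0.002,"tz":0.0,"twist":0.0,"fingers":0.0}
    - {"tx":0.0,"ty":0.0,"tz":0.0,"twist":0.0,"fingers":0.0}
    - {"tx":0.0,"ty":0.0,"tz":0.0,"twist":0.0,"fingers":0.0}
    - {"tx":0.0,"ty":0.0,"tz":0.0,"twist":0.0,"fingers":0.0}
    - {"tx":0.0,"ty":0.0,"tz":0.0,"twist":0.0,"fingers":0.0}
    - {"tx":0.0,"ty":0.0,"tz":0.0,"twist":0.0,"fingers":0.0}

```text
clock: 14.95
eef_pos: [493.0, 1.9, 118.2]
tool_rot: [-3.141, 0.0, 1.208]
force: [0.1, -0.2, -0.2]
width: -0.2
gripper_force: 0.0
```

Run:
```python
from h import *
delta(493.1,2.0,100,1.208)
d=grab('wrist')
a=1.208-np.pi/2;X=np.array([np.cos(a),np.sin(a),0]);Y=np.array([-np.sin(a),np.cos(a),0]);o=np.array([493.1,2.0,28])
c=d['color'].copy()
for n,q,z in [('cone',(-46,-20),23),('groove',(46,-20),23),('flat',(0,46),23),('block',(0,0),59)]:
    u,v=proj(d,o+X*q[0]+Y*q[1]+[0,0,z]); print(n,round(u,1),round(v,1)); cv2.drawMarker(c,(round(u),round(v)),(0,0,255),cv2.MARKER_CROSS,8,1)
cv2.imwrite('pics/w4.png',c)
```

```text
t 14.95 pos [492.97   1.93 118.2 ] rot [-3.1413e+00  2.0000e-04  1.2079e+00] F [ 0.13 -0.18 -0.22] T [-0.01  0.06 -0.  ] w -0.2 g 0.0
{'tx': 0.0004, 'ty': 0.0003, 'tz': 0.0607, 'twist': -0.0}
cone 190.3 230.0
groove 310.4 229.9
flat 250.3 143.6
block 250.4 225.7
```

View pics/w4.png

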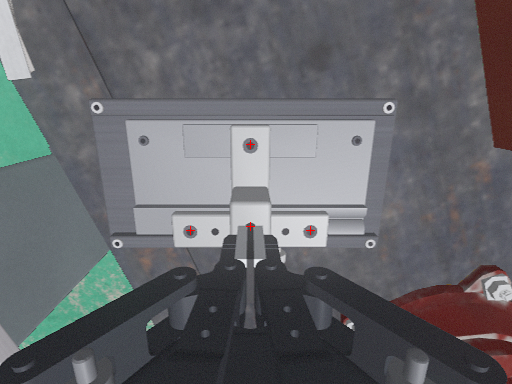

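The crosses fall on the holes at (190,231), (310,231) and (250,145), so the top sits as predicted. Now I'll press through the block centre; contact is expected at TCP z ≈ 98.

Emit:
carry_out:
  moves:
    - {"tx":0.0,"ty":0.0,"tz":0.03,"twist":0.0,"fingers":0.0}
    - {"tx":0.0,"ty":0.0,"tz":0.025,"twist":0.0,"fingers":0.0}
    - {"tx":0.0,"ty":0.0,"tz":0.006,"twist":0.0,"fingers":0.0}
    - {"tx":0.0,"ty":0.0,"tz":0.003,"twist":0.0,"fingers":0.0}
    - {"tx":0.0,"ty":0.0,"tz":0.0,"twist":0.0,"fingers":0.0}
    - {"tx":0.0,"ty":0.0,"tz":0.0,"twist":0.0,"fingers":0.0}

```text
clock: 15.75
eef_pos: [493.1, 2.0, 99.3]
tool_rot: [3.141, -0.0, 1.208]
force: [1.2, -0.3, 0.5]
width: 0.0
gripper_force: 0.0
```

Emit:
carry_out:
  moves:
    - {"tx":0.0,"ty":0.0,"tz":0.002,"twist":0.0,"fingers":0.0}
    - {"tx":0.0,"ty":0.0,"tz":0.0,"twist":0.0,"fingers":0.0}
    - {"tx":0.0,"ty":0.0,"tz":0.0,"twist":0.0,"fingers":0.0}

```text
clock: 16.12
eef_pos: [493.0, 2.0, 98.6]
tool_rot: [-3.142, -0.0, 1.208]
force: [-0.0, -0.4, 0.7]
width: 0.2
gripper_force: 0.0
```

Emit:
carry_out:
  moves:
    - {"tx":0.0,"ty":0.0,"tz":0.002,"twist":0.0,"fingers":0.0}
    - {"tx":0.0,"ty":0.0,"tz":0.0,"twist":0.0,"fingers":0.0}
    - {"tx":0.0,"ty":0.0,"tz":0.0,"twist":0.0,"fingers":0.0}

```text
clock: 16.5
eef_pos: [493.0, 2.0, 97.9]
tool_rot: [-3.141, 0.0, 1.208]
force: [-0.5, 0.4, -0.2]
width: 0.4
gripper_force: 0.0
```

Emit:
carry_out:
  moves:
    - {"tx":0.0,"ty":0.0,"tz":0.0015,"twist":0.0,"fingers":0.0}
    - {"tx":0.0,"ty":0.0,"tz":0.0,"twist":0.0,"fingers":0.0}
    - {"tx":0.0,"ty":0.0,"tz":0.0,"twist":0.0,"fingers":0.0}

```text
clock: 16.88
eef_pos: [493.1, 2.0, 97.8]
tool_rot: [3.141, -0.0, 1.208]
force: [-0.0, 0.5, 5.4]
width: -0.1
gripper_force: 2.8
```

Contact is at 97.8, which confirms home height.

Emit:
carry_out:
  moves:
    - {"tx":0.0,"ty":0.0,"tz":0.0015,"twist":0.0,"fingers":0.0}
    - {"tx":0.0,"ty":0.0,"tz":0.0,"twist":0.0,"fingers":0.0}
    - {"tx":0.0,"ty":0.0,"tz":0.0,"twist":0.0,"fingers":0.0}

```text
clock: 17.25
eef_pos: [493.1, 2.0, 97.7]
tool_rot: [3.141, -0.001, 1.208]
force: [-1.5, 0.1, 9.0]
width: -0.0
gripper_force: 4.8
```

Run:
```python
from h import *
delta(493.1,2.0,100,1.208)
```

```text
t 17.25 pos [493.13   2.01  97.72] rot [ 3.1413e+00 -6.0000e-04  1.2080e+00] F [-1.49  0.15  8.99] T [ 0.04  0.42 -0.  ] w -0.0 g 4.8
{'tx': -0.0001, 'ty': -0.0001, 'tz': -0.0076, 'twist': -0.0}
```

Emit:
carry_out:
  moves:
    - {"tx":0.0,"ty":-0.001,"tz":0.001,"twist":0.0,"fingers":0.0}
    - {"tx":0.0,"ty":0.0,"tz":0.0,"twist":0.0,"fingers":0.0}
    - {"tx":0.0,"ty":0.0,"tz":0.0,"twist":0.0,"fingers":0.0}
    - {"tx":0.0,"ty":0.0,"tz":0.0,"twist":0.0,"fingers":0.0}

```text
clock: 17.75
eef_pos: [493.2, 2.0, 97.7]
tool_rot: [3.141, -0.001, 1.208]
force: [-2.7, 0.6, 11.9]
width: -0.0
gripper_force: 6.0
```

Run:
```python
from h import *
delta(493.1,2.0,100,1.208)
```

```text
t 17.75 pos [493.15   2.02  97.72] rot [ 3.1406e+00 -8.0000e-04  1.2078e+00] F [-2.69  0.55 11.91] T [-0.    0.44 -0.  ] w -0.0 g 6.0
{'tx': -0.0001, 'ty': -0.0001, 'tz': -0.0076, 'twist': -0.0001}
```

Emit:
carry_out:
  moves:
    - {"tx":0.0,"ty":0.0,"tz":0.0,"twist":0.0,"fingers":0.0}
    - {"tx":0.0,"ty":0.0,"tz":0.0,"twist":0.0,"fingers":0.0}
    - {"tx":0.0,"ty":0.0,"tz":0.0,"twist":0.0,"fingers":0.0}
    - {"tx":0.0,"ty":0.0,"tz":0.0,"twist":0.0,"fingers":0.0}
    - {"tx":0.0,"ty":0.0,"tz":-0.005,"twist":0.0,"fingers":0.0}
    - {"tx":0.0,"ty":0.0,"tz":-0.02,"twist":0.0,"fingers":0.0}
    - {"tx":0.0,"ty":0.0,"tz":-0.08,"twist":0.0,"fingers":0.0}
    - {"tx":0.0,"ty":0.0,"tz":-0.12,"twist":0.0,"fingers":0.0}
    - {"tx":0.0,"ty":0.0,"tz":-0.12,"twist":0.0,"fingers":0.0}
    - {"tx":0.0,"ty":0.0,"tz":-0.06,"twist":0.0,"fingers":0.0}
    - {"tx":0.0,"ty":0.0,"tz":0.0,"twist":0.0,"fingers":0.0}

```text
clock: 19.12
eef_pos: [493.6, 2.2, 219.4]
tool_rot: [3.139, -0.001, 1.208]
force: [-0.1, 0.2, -0.4]
width: 0.1
gripper_force: 0.0
```

Run:
```python
from h import *
d=grab('wrist')
a=-.363;X=np.array([np.cos(a),np.sin(a),0]);Y=np.array([-np.sin(a),np.cos(a),0]);o=np.array([493.1,2.0,28])
g=cv2.cvtColor(d['color'],cv2.COLOR_BGR2GRAY).astype(float)
for n,q in [('cone',(-46,-20)),('groove',(46,-20)),('flat',(0,46))]:
    u,v=proj(d,o+X*q[0]+Y*q[1]+[0,0,23]); i,j=round(v),round(u); w=np.clip(140-g[i-6:i+7,j-6:j+7],0,None); yy,xx=np.mgrid[i-6:i+7,j-6:j+7]
    print(n,round(u,1),round(v,1),'seen',round((w*xx).sum()/w.sum(),1),round((w*yy).sum()/w.sum(),1))
print(job.finish_job())
```

```text
cone 207.7 190.9 seen 207.3 192.0
groove 290.9 190.8 seen 290.4 191.8
flat 249.3 130.3 seen 248.8 131.4
the job is handed in; nothing more can be done
None
```

The stage top is home on the cone, vee groove and pad, bedded with about 12 N straight down and released, and the job was handed in at about 19 s. I found the cone by camera (d ≈ 5.5 mm), not by feeling along the slide, and pressed it twice: once gripped, then again with shut fingers after letting go.

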